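# Sort cabinet fittings and the tape measure into their trays

### The job

Tidy the bench by sorting the four loose things that lie on the robot's side of the three coloured trays (not the similar ones at the far right end of the table) into those trays: the steel cup hinge goes into the blue tray, both cabinet knobs (the black one and the white one) go into the red tray, and the yellow tape measure goes into the green tray. Set each down on the floor of its tray, the way up it is now: the hinge lying flat, the knobs side by side on their feet, the tape measure upright. Leave the glue bottle, the pot of dowels and the sanding block where they are.

Things in the scene. Friction and masses are not known exactly. Their poses are not given: they have to be found in the camera images.
- hinge_mid (a point): centre, half-way up, of a loose grey steel cup hinge lying flat, 94 x 57 x 18 mm, 70 g. Its x axis runs along its 94 mm length towards the end with the round cup (41 mm across, 12 mm high, with two thin wings 57 mm across in all), y across, z up. The other end is a plain bar 17 mm wide, 17 mm high, from 5 mm to -47 mm along x: grip it across (along y), at about x = -20 mm.
- tape_measure_mid (a point): centre, half-way up (33 mm above its underside), of a loose yellow tape measure with black sides, standing upright, 66 mm high, 65 mm long and 34 mm thick between its flat sides; 210 g. x along its 65 mm length, y through the flat sides (the way to grip it), z up.
- knob_black_mid (a point): centre, half-way up (15 mm above its underside), of a loose round black cabinet knob, black plastic, standing on its foot: 30 mm high, foot 27 mm across, neck 19 mm, mushroom head 35 mm across (widest 23 mm above the underside); 50 g; z along its axis, up. Grip it by the head, from any side.
- knob_white_mid (a point): centre, half-way up (15 mm above its underside), of a loose round white cabinet knob, glazed ceramic, standing on its foot: 30 mm high, foot 27 mm across, neck 19 mm, mushroom head 35 mm across (widest 23 mm above the underside); 50 g; z along its axis, up. Grip it by the head, from any side.
- tray_blue: low open blue plastic tray for the hinge, fixed to the table, 158 x 130 mm outside and 18 mm high; walls and floor 4 mm thick, so the inside is 150 x 122 mm. Origin at the centre of its underside; x along the 158 mm length, y along the 130 mm width, z up. A white card is on its front (-x) side.
- tray_red: low open red plastic tray for the two knobs, fixed to the table, 158 x 130 mm outside and 18 mm high; walls and floor 4 mm thick, so the inside is 150 x 122 mm. Origin at the centre of its underside; x along the 158 mm length, y along the 130 mm width, z up. A white card is on its front (-x) side.
- tray_green: low open green plastic tray for the tape measure, fixed to the table, 158 x 130 mm outside and 18 mm high; walls and floor 4 mm thick, so the inside is 150 x 122 mm. Origin at the centre of its underside; x along the 158 mm length, y along the 130 mm width, z up. A white card is on its front (-x) side.
- glue_bottle: white bottle of wood glue with an orange cap, standing, 56 mm in diameter, 160 mm high; loose, leave alone. Origin at the centre of its underside.
- dowel_pot: round blue pot with beech dowels, 68 mm in diameter, 62 mm high; loose, leave alone. Origin at the centre of its underside.
- sanding_block: brown cork sanding block, within 126 x 97 mm, 25 mm high; loose, leave alone. Origin at the centre of its underside.
Mind the look-alikes: they are no part of the job. There is more than one size of the part that bears knob_white_mid; the job needs the smaller.

How it is judged:
By the outcome, as a careful person would: the job done as asked, in the order asked, and still so for the second after the job is handed in, with the robot touching nothing.
It also fails if it takes over 99 s, if anything falls off the work surface, if the arm or the gripper's body presses on something with over 40 N, if the wrist force passes 120 N, or if a joint passes its speed limit or range.

### The arm

A 6-joint arm with a two-finger parallel gripper is mounted at the origin on a cart in front of the work surface, level with it; the furniture and walls round the work are solid. World frame = base frame: x ahead of the robot, y to its left, z up, the work surface at z = 0. Lengths are in m, angles in rad, forces in N, time in s.
With the tool pointing down it reaches from about 0.375 to 0.9 m from the base axis. Payload 3.1 kg.
Tool frame: the origin (TCP) lies on the front face of the gripper's body, between the roots of the fingers; the fingertips stand 73 mm ahead of it and the grasp point (between the pads) lies 54 mm ahead of it (manip.tips_ahead is the distance from the TCP to the fingertips, in m); z points along the fingers, y is the line along which they close (so a half turn about z gives the same grasp; the last joint's range is limited). The gripper opens to 85 mm and grips with 20 to 120 N. Pads are 22 mm wide; open, the fingers measure 114 mm over their backs; the gripper's body (76 mm by 85 mm) begins 54 mm behind the grasp point. The pads swing forward as they close: fully open they stand 13 mm farther back than shut.
Start: joints at [1.083, 0.527, 1.433, -0, 1.181, -0.178], TCP at [0.19, 0.595, 0.304] pointing down, gripper open.
Joint ranges: [-3.08, 3.08], [-0.75, 2.2], [0.22, 2.44], [-1.43, 4.57], [0, 2.65], [-2.85, 2.85]. Speed limits (rad/s): [2.79, 2.79, 3.14, 3.14, 3.14, 3.14].

### API

Orientations are given as a unit quaternion [x, y, z, w].
In Python, from station import sense, eyes, workorder, manip gives the robot as it stands.
- The arm moves only by the shell command python3 -m inch 'ROWS' [OPENING] [FORCE]. ROWS is JSON, a list of rows, each an object of numbers: "dx", "dy", "dz": the shift along the tool's x, y, z in cm; "wx", "wy", "wz": the turn, a rotation vector about the tool's x, y, z in degrees. In form: [{"dx": .., "dy": .., "dz": .., "wx": .., "wy": .., "wz": ..}, ...]. A call has 1 to 10 rows; each row shifts and turns the commanded pose from where the row before left it, along the tool's axes as they then stand; what a row does not reach is not made up. A row lasts 1/8 s, in which the tool goes at most 62.5 mm and 10.7 degrees, less where a joint would pass 70% of its speed; a pose out of reach is approached as far as the arm can. A call with a gripper value outside its range is refused whole. OPENING is the opening, from 0 (shut) to 1 (fully open), set as the call begins (- or left out, the last holds). The fingers move at their own pace and stop on an object; FORCE is the grip in N (left out, the last holds). Time passes only in rows, so rows that do not move let the fingers close. It gives the time, the measured TCP pose, the force, the opening and the grip force at its end, in the units of the state.
- sense(): the state, without advancing time (a new reading comes with each control period).
- eyes.snapshot(name): name is "scene" or "top" or "wrist"; returns the picture (384x512x3 uint8, red, green, blue); there is no depth.
- eyes.camera_params(name): a dict with "fx", "fy", "cx", "cy" (pixels), "D" ([k1, k2, p1, p2, k3] as OpenCV has them; the pictures are not rectified), "rvec" (rotation vector, rad) and "tvec" (3), from world to camera coordinates, as OpenCV has them. Camera axes: x right, y down, z forward; pixel columns grow to the right and rows downward; lengths in m; the calibration is good to about 2 mm. A picture is of the moment at which its call begins: read the wrist's pose just before it. camera_params takes no time and is no camera call; for the wrist camera it gives the pose at the moment of the call.
- workorder.sign_off(): hands the job in; it is judged then, once.
The state is a dict: "t": time; "q": joint angles; "qd": joint speeds; "tau": joint torques, N m; "tcp_pos": TCP position; "tool_rot": TCP orientation; "force": force on the tool from outside, world axes, zero at the start; "ft_torque": the same for the moment, N m; "finger_gap": opening from 0.0 (shut) to 1.0 (fully open); "gripper_force": force on a finger pad.
Only numpy, scipy, OpenCV 4.12 (cv2) and the standard library are available. Lean on these libraries where they do the work, as an engineer would, in place of code of your own. Each camera call takes 0.05 s, during which the arm holds its last target. There are 200 camera calls.

## Working session

There is one attempt and no reset: what is moved stays moved. The work goes in short steps, Python scripts to look and compute and a shell command to move; the robot and the scene stay as the last step left them, time stands still between calls to the robot, and variables do not carry over. Pictures are saved under pics/ and viewed, at most 14 in all, crops included, and the job is handed in when it is done.

```bash
ls; mkdir -p pics; python3 - <<'E'
from station import sense, eyes, workorder, manip
import cv2
s=sense(); print(s['t'],s['tcp_pos'],s['tool_rot'])
for n in("top","scene"):
    p=eyes.camera_params(n); print(n,p)
    im=eyes.snapshot(n); cv2.imwrite(f'pics/{n}0.png',cv2.resize(im[:,:,::-1],(800,600),interpolation=cv2.INTER_CUBIC)); cv2.imwrite(f'raw_{n}.png',im[:,:,::-1])
print(eyes.camera_params("wrist"))
E
```

```text
pics
0.0 [0.18963839 0.59493898 0.30294893] [ 1.53782878e-01  9.88104063e-01 -1.02958879e-03 -3.55266859e-04]
top {'fx': 459.90269770470235, 'fy': 459.90269770470235, 'cx': 264.27697090541903, 'cy': 195.18625109275965, 'D': array([-0.1290257,  0.       ,  0.       ,  0.       ,  0.       ]), 'rvec': array([ 2.14496823, -2.17181522,  0.11313262]), 'tvec': array([-0.06746479,  0.58716014,  1.33753526])}
scene {'fx': 394.656777384245, 'fy': 394.656777384245, 'cx': 254.31241492863433, 'cy': 193.2074739425792, 'D': array([0.04576717, 0.        , 0.        , 0.        , 0.        ]), 'rvec': array([ 2.31090796, -0.93487759,  0.35172136]), 'tvec': array([-0.47155935,  0.31211485,  0.98636981])}
{'fx': 265.50475040534536, 'fy': 265.50475040534536, 'cx': 255.16326506231195, 'cy': 191.79047690862535, 'D': array([-0.04083022,  0.        ,  0.        ,  0.        ,  0.        ]), 'rvec': array([-2.31589187, -1.69261841, -0.27252866]), 'tvec': array([-0.62498557, -0.04154091,  0.38074965])}
```

View pics/top0.png

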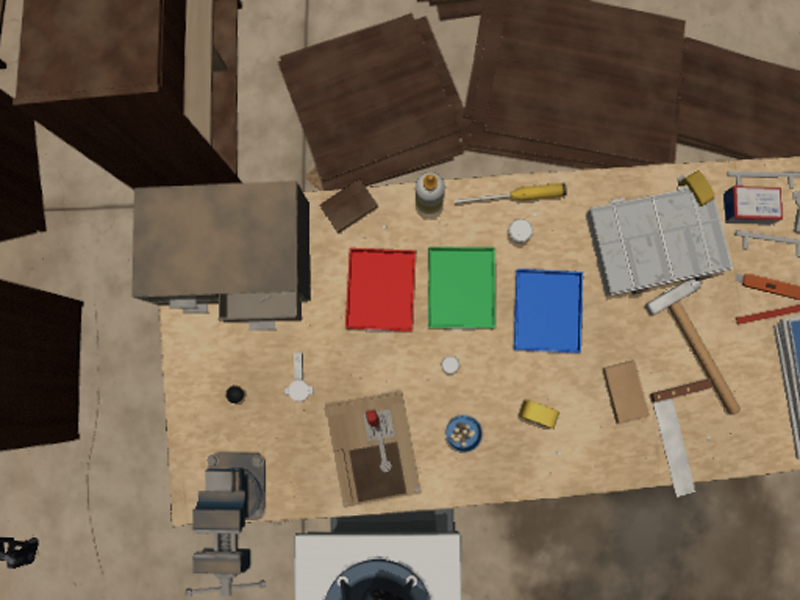

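View pics/scene0.png

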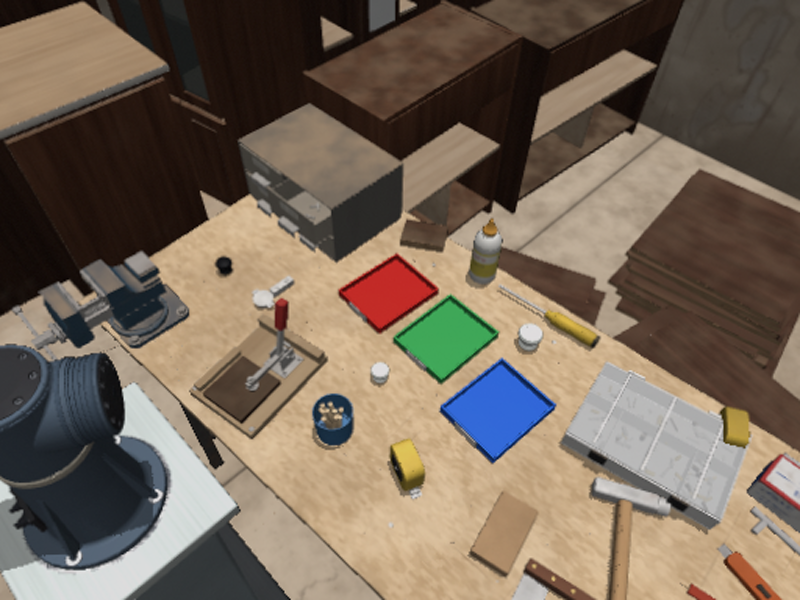

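Candidates, in top-view pixels (800x600):
- White knob: (450,365), small and on the robot's side, so this is the one. The bigger one at (520,231) is behind the trays and is not wanted.
- Black knob: (235,394) is the only one.
- Hinge: cup at (298,390), bar up to (298,352). The look-alikes at the far right, (760,175) and (765,243), are out.
- Tape: (539,414). The look-alike at (699,187) lies at the grey box and is out.

The trays are red (381,290), green (462,288) and blue (548,311). The pot is at (463,433), the glue at (430,193) and the block at (626,391) or (350,205).

```bash
cat > h.py <<'E'
import numpy as np, cv2
def ray(p,uv):
    K=np.array([[p['fx'],0,p['cx']],[0,p['fy'],p['cy']],[0,0,1]])
    n=cv2.undistortPoints(np.float64(uv).reshape(-1,1,2),K,p['D']).reshape(-1,2)
    R=cv2.Rodrigues(p['rvec'])[0]
    return -R.T@p['tvec'], np.c_[n,np.ones(len(n))]@R
def onz(p,uv,z):
    o,d=ray(p,uv); return o+d*((z-o[2])/d[:,2])[:,None]
def tri(p1,uv1,p2,uv2):
    o1,d1=ray(p1,[uv1]);o2,d2=ray(p2,[uv2]);d1,d2=d1[0],d2[0]
    t=np.linalg.lstsq(np.c_[d1,-d2],o2-o1,rcond=None)[0]
    a,b=o1+t[0]*d1,o2+t[1]*d2; return (a+b)/2,np.linalg.norm(a-b)
def blob(m,near,r=40):
    n,l,s,c=cv2.connectedComponentsWithStats(m.astype(np.uint8))
    i=1+np.argmin([np.hypot(*(c[k]-near))+(1e3 if s[k,4]<15 else 0) for k in range(1,n)])
    cn=cv2.findContours((l==i).astype(np.uint8),cv2.RETR_EXTERNAL,cv2.CHAIN_APPROX_NONE)[0]
    return max(cn,key=len).reshape(-1,2).astype(float), s[i,4], c[i]
def rect(P):  # min area rect of world xy points, in mm
    return cv2.minAreaRect((P[:,:2]*1000).astype(np.float32))
E
python3 - <<'E'
from h import *
from station import eyes
p=eyes.camera_params("top"); im=cv2.imread('raw_top.png'); hsv=cv2.cvtColor(im,cv2.COLOR_BGR2HSV); H,S,V=[hsv[:,:,i].astype(int) for i in range(3)]
k=.64
M={'red':(((H<8)|(H>172))&(S>150)&(V>80),(381,290),.018),'green':((H>45)&(H<80)&(S>120),(462,288),.018),'blue':((H>100)&(H<125)&(S>150)&(V>120),(548,311),.018),
'tape':((H>20)&(H<35)&(S>150),(539,414),.066),'wknob':((S<40)&(V>150),(450,365),.023),'bigw':((S<40)&(V>150),(520,231),.03),'hinge':((S<45)&(V>130),(298,382),.014),'bknob':(V<60,(235,394),.023),'block':((H>8)&(H<20)&(S>105),(626,391),.025)}
for n,(m,c,z) in M.items():
    cn,a,ce=blob(m,np.array(c)*k); P=onz(p,cn,z); print(n,a,ce.round(1),onz(p,[ce],z)[0].round(4),[np.round(v,1) for v in rect(P)])
c=[im[205:275,120:330],im[205:300,280:400]]
a=cv2.resize(c[0],None,fx=3.8,fy=3.8,interpolation=cv2.INTER_CUBIC)
s=cv2.imread('raw_scene.png')[150:320,120:290]
b=cv2.resize(s,None,fx=1.9,fy=1.9)
q=cv2.resize(c[1],None,fx=3,fy=3)
o=np.zeros((600,800,3),np.uint8);o[:a.shape[0],:a.shape[1]]=a;o[270:270+b.shape[0],:b.shape[1]]=b;o[270:270+q.shape[0],400:400+q.shape[1]]=q
cv2.imwrite('pics/crop1.png',o)
E
```

```text
red 2174 [243.2 185. ] [ 0.6199 -0.0114  0.018 ] [array([620.9, -11. ]), array([129.1, 157.3]), np.float64(86.9)]
green 2114 [294.8 183.9] [ 0.6211 -0.1674  0.018 ] [array([ 622.3, -168. ]), array([127., 156.]), np.float64(88.5)]
blue 2061 [350.  198.9] [ 0.5733 -0.3333  0.018 ] [array([ 575.2, -335.1]), array([129.2, 155. ]), np.float64(86.5)]
tape 261 [344.6 264.7] [ 0.3785 -0.3036  0.066 ] [array([ 379. , -303.3]), array([67.7, 32.7]), np.float64(70.6)]
wknob 92 [287.9 233. ] [ 0.4733 -0.1437  0.023 ] [array([ 473.2, -143.9]), array([29.4, 29.5]), np.float64(44.1)]
bigw 157 [332.9 146.7] [ 0.7319 -0.2845  0.03  ] [array([ 731.9, -284.6]), array([42. , 40.4]), np.float64(62.2)]
hinge 257 [190.6 244.5] [0.4422 0.1486 0.014 ] [array([450.8, 141.3]), array([54.2, 89.1]), np.float64(74.7)]
bknob 94 [149.9 252.3] [0.4197 0.2701 0.023 ] [array([420.5, 270. ]), array([30. , 30.6]), np.float64(0.4)]
block 705 [399.9 250.6] [ 0.4153 -0.4781  0.025 ] [array([ 415.6, -478.3]), array([106.9,  62.1]), np.float64(12.9)]
```

View pics/crop1.png

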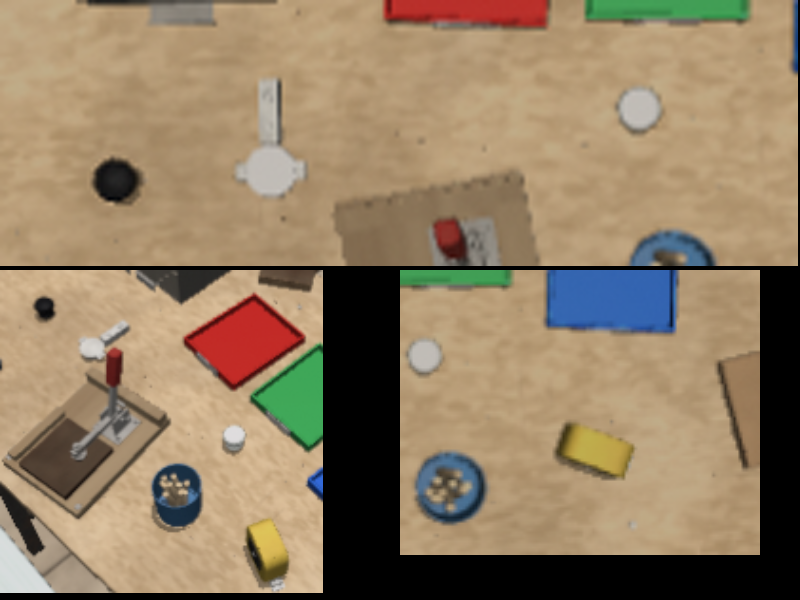

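The crop confirms the choices: black knob, hinge with its cup towards the robot and bar pointing away, small white knob, and the upright tape. Sizes match the description, and the bigger white knob measures 41 mm. Next I'll fix the hinge axis and work out the first move.

```bash
cat >> h.py <<'E'
def go(x,y,z,yaw):  # yaw = world angle of tool y axis; prints turn first, then shift in turned tool axes
    from station import sense
    from scipy.spatial.transform import Rotation as Ro
    s=sense(); R=Ro.from_quat(s['tool_rot']); a=np.radians(yaw)
    Y=np.array([np.cos(a),np.sin(a),0]);Z=np.array([0,0,-1.]);T=Ro.from_matrix(np.c_[np.cross(Y,Z),Y,Z])
    w=(R.inv()*T).as_rotvec(degrees=True); d=T.inv().apply(np.array([x,y,z])-s['tcp_pos'])*100
    print('t',round(s['t'],2),'turn',w.round(1),'shift',d.round(2),'gap',round(s['finger_gap'],3),'q6',s['q'][5].round(2),'F',np.round(s['force'],1),'gf',s['gripper_force'])
E
python3 - <<'E'
from h import *
from station import eyes,manip,sense
print(manip.tips_ahead, [a for a in dir(manip) if a[0]!='_'])
p=eyes.camera_params("top")
print(onz(p,[[190.3,250],[190.3,256.6],[190.7,225.5],[190.6,232]],.014).round(4))
# wrist cam offset in tool frame
from scipy.spatial.transform import Rotation as Ro
s=sense();w=eyes.camera_params("wrist");R=Ro.from_quat(s['tool_rot']);Rc=cv2.Rodrigues(w['rvec'])[0]
print(R.inv().apply(-Rc.T@w['tvec']-s['tcp_pos']).round(3),(R.inv().as_matrix()@Rc.T).round(2))
go(.42,.145,.25,90)
E
```

```text
0.0726 ['PlanningError', 'tips_ahead']
[[0.4258 0.1494 0.014 ]
 [0.406  0.1494 0.014 ]
 [0.4993 0.1484 0.014 ]
 [0.4798 0.1486 0.014 ]]
[ 0.081  0.001 -0.07 ] [[ 0.   -0.95 -0.32]
 [ 1.   -0.    0.  ]
 [-0.   -0.32  0.95]]
t 0.1 turn [ -0.1  -0.  -17.7] shift [-23.03 -45.     5.3 ] gap 1.0 q6 -0.18 F [-0.1  0.6 -0.2] gf 0.0
```

```bash
python3 -m inch '[{"wz":-9},{"wz":-8.7},{"dx":-3.5,"dy":-5},{"dx":-3.5,"dy":-5},{"dx":-3.5,"dy":-5},{"dx":-3.5,"dy":-5},{"dx":-3.5,"dy":-5},{"dx":-3.5,"dy":-5},{"dx":-3.5,"dy":-5},{"dx":-3.5,"dy":-5}]' 0.6; python3 -m inch '[{"dy":-4.6,"dz":3},{"dz":5},{}]'
python3 - <<'E'
from h import *
from station import eyes
go(.4727,.1486,.075,90)
p=eyes.camera_params("wrist");im=eyes.snapshot("wrist")[:,:,::-1];cv2.imwrite('raw_w1.png',im);cv2.imwrite('pics/w1.png',im);np.save('w1.npy',p,allow_pickle=True)
E
```

```text
t 0.1 turn [ -0.1  -0.  -17.7] shift [-28.3  -44.64  22.8 ] gap 1.0 q6 -0.18 F [-0.1  0.6 -0.2] gf 0.0invalid input at $[0]: expected keys dx, dy, dz, wx, wy, wz
invalid input at $[0]: expected keys dx, dy, dz, wx, wy, wz
```

View pics/w1.png

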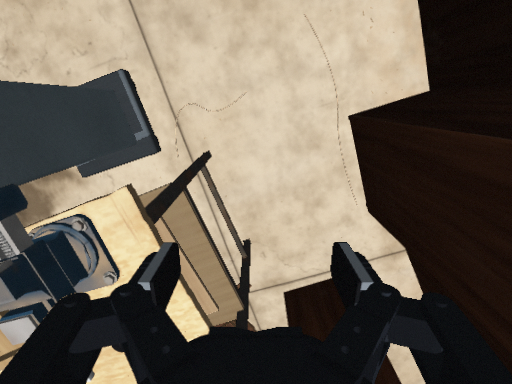

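The move was refused because every key is required, so this view is from the start pose: floor, vise at (75,250), and fingers at (165,270) and (345,270). I'll send it again with all keys.

```bash
python3 -m inch '[{"dx":0,"dy":0,"dz":0,"wx":0,"wy":0,"wz":-9},{"dx":0,"dy":0,"dz":0,"wx":0,"wy":0,"wz":-8.7},{"dx":-3.5,"dy":-5,"dz":0,"wx":0,"wy":0,"wz":0},{"dx":-3.5,"dy":-5,"dz":0,"wx":0,"wy":0,"wz":0},{"dx":-3.5,"dy":-5,"dz":0,"wx":0,"wy":0,"wz":0},{"dx":-3.5,"dy":-5,"dz":0,"wx":0,"wy":0,"wz":0},{"dx":-3.5,"dy":-5,"dz":0,"wx":0,"wy":0,"wz":0},{"dx":-3.5,"dy":-5,"dz":0,"wx":0,"wy":0,"wz":0},{"dx":-3.5,"dy":-5,"dz":0,"wx":0,"wy":0,"wz":0},{"dx":-3.5,"dy":-5,"dz":0,"wx":0,"wy":0,"wz":0}]' 0.6; python3 -m inch '[{"dx":0,"dy":-4.6,"dz":3,"wx":0,"wy":0,"wz":0},{"dx":0,"dy":0,"dz":5,"wx":0,"wy":0,"wz":0},{"dx":0,"dy":0,"dz":0,"wx":0,"wy":0,"wz":0}]'
python3 - <<'E'
from h import *
from station import eyes
go(.4727,.1486,.075,90)
p=eyes.camera_params("wrist");im=eyes.snapshot("wrist")[:,:,::-1];cv2.imwrite('raw_w1.png',im);cv2.imwrite('pics/w2.png',im);np.save('w1.npy',p,allow_pickle=True)
E
```

```text
t: 1.4
tcp_pos: [0.4708, 0.1937, 0.3039]
tool_rot: [0.0, 1.0, 0.0, 0.0]
force: [1.3, -0.1, 0.5]
finger_gap: 0.603
gripper_force: 0.0
t: 1.78
tcp_pos: [0.4677, 0.1486, 0.2211]
tool_rot: [0.001, 1.0, -0.0, -0.005]
force: [-0.1, 0.3, 0.1]
finger_gap: 0.603
gripper_force: 0.0
t 1.77 turn [-0.  -0.5 -0.1] shift [-0.5   0.   14.61] gap 0.603 q6 -1.49 F [-0.1  0.3  0.1] gf 0.0
```

View pics/w2.png

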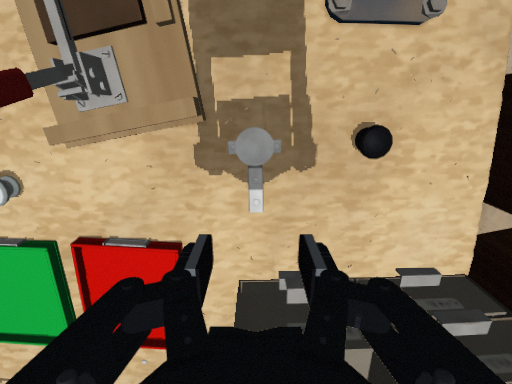

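View shows the hinge with cup at (255,147) and bar end at (256,212), the black knob at (374,141), and the cabinet drawer's handle near (290,290). I'll triangulate the handle for clearance and refine the hinge.

```bash
python3 - <<'E'
from h import *
from station import eyes
p=np.load('w1.npy',allow_pickle=True).item();t=eyes.camera_params('top')
print(onz(p,[[255,147],[255.5,168],[256.5,212]],.014).round(4))
print('bknob',onz(p,[[374,141]],.023).round(4))
print('handle',tri(p,(290,278),t,(262*.64,325*.64)), onz(t,[[262*.64,328*.64],[298*.64,320*.64]],.1))
E
```

```text
[[0.4286 0.1491 0.014 ]
 [0.451  0.1496 0.014 ]
 [0.5018 0.1507 0.014 ]]
bknob [[0.421  0.2697 0.023 ]]
handle (array([0.54600126, 0.19349709, 0.07858791]), np.float64(0.022374751173058142)) [[0.53999089 0.20009792 0.1       ]
 [0.55384801 0.13398313 0.1       ]]
```

```bash
python3 -m inch '[{"dx":-0.2,"dy":0.07,"dz":5,"wx":0,"wy":0,"wz":0},{"dx":0,"dy":0,"dz":5,"wx":0,"wy":0,"wz":0},{"dx":0,"dy":0,"dz":3,"wx":0,"wy":0,"wz":0},{"dx":0,"dy":0,"dz":1.6,"wx":0,"wy":0,"wz":0},{"dx":0,"dy":0,"dz":0,"wx":0,"wy":0,"wz":0},{"dx":0,"dy":0,"dz":0,"wx":0,"wy":0,"wz":0}]'; python3 -c "
from h import *
go(.470,.1493,.075,90)"
```

```text
t: 2.58
tcp_pos: [0.473, 0.1505, 0.0793]
tool_rot: [-0.0, 1.0, 0.0, 0.001]
force: [0.4, -0.6, 0.1]
finger_gap: 0.6
gripper_force: 0.0
t 2.58 turn [0.  0.2 0. ] shift [ 0.3  -0.12  0.43] gap 0.6 q6 -1.49 F [ 0.4 -0.6  0.1] gf 0.0
```

```bash
python3 -m inch '[{"dx":0.3,"dy":-0.1,"dz":0.4,"wx":0,"wy":0,"wz":0},{"dx":0,"dy":0,"dz":0,"wx":0,"wy":0,"wz":0}]'; python3 -m inch '[{"dx":0,"dy":0,"dz":0,"wx":0,"wy":0,"wz":0},{"dx":0,"dy":0,"dz":0,"wx":0,"wy":0,"wz":0},{"dx":0,"dy":0,"dz":0,"wx":0,"wy":0,"wz":0},{"dx":0,"dy":0,"dz":0,"wx":0,"wy":0,"wz":0},{"dx":0,"dy":0,"dz":0,"wx":0,"wy":0,"wz":0},{"dx":0,"dy":0,"dz":0,"wx":0,"wy":0,"wz":0}]' 0 40
```

```text
t: 2.82
tcp_pos: [0.4687, 0.1491, 0.0744]
tool_rot: [-0.0, 1.0, -0.0, 0.0]
force: [-0.1, -0.3, -0.8]
finger_gap: 0.598
gripper_force: 0.0
t: 3.58
tcp_pos: [0.4691, 0.1491, 0.0742]
tool_rot: [-0.0, 1.0, -0.0, 0.0]
force: [0.8, -0.3, 5.9]
finger_gap: 0.172
gripper_force: 39.3
```

```bash
python3 -m inch '[{"dx":0,"dy":0,"dz":-2,"wx":0,"wy":0,"wz":0},{"dx":0,"dy":0,"dz":-5,"wx":0,"wy":0,"wz":0},{"dx":0,"dy":0,"dz":-6,"wx":0,"wy":0,"wz":0},{"dx":0,"dy":0,"dz":0,"wx":0,"wy":0,"wz":0}]'; python3 -m inch '[{"dx":-1.2,"dy":-4.8,"dz":0,"wx":0,"wy":0,"wz":0},{"dx":-1.2,"dy":-4.8,"dz":0,"wx":0,"wy":0,"wz":0},{"dx":-1.2,"dy":-4.8,"dz":0,"wx":0,"wy":0,"wz":0},{"dx":-1.2,"dy":-4.8,"dz":0,"wx":0,"wy":0,"wz":0},{"dx":-1.2,"dy":-4.8,"dz":0,"wx":0,"wy":0,"wz":0},{"dx":-1.2,"dy":-4.8,"dz":0,"wx":0,"wy":0,"wz":0},{"dx":-1.2,"dy":-4.8,"dz":0,"wx":0,"wy":0,"wz":0},{"dx":-1.2,"dy":-4.8,"dz":0,"wx":0,"wy":0,"wz":0},{"dx":-1.2,"dy":-4.8,"dz":0,"wx":0,"wy":0,"wz":0},{"dx":-1.2,"dy":-4.8,"dz":0,"wx":0,"wy":0,"wz":0}]'; python3 -m inch '[{"dx":0,"dy":0,"dz":0,"wx":0,"wy":0,"wz":0},{"dx":0,"dy":0,"dz":0,"wx":0,"wy":0,"wz":0}]';python3 - <<'E'
from h import *
from station import eyes
go(.591,-.335,.079,90)
p=eyes.camera_params("wrist");im=eyes.snapshot("wrist")[:,:,::-1];cv2.imwrite('raw_w1.png',im);cv2.imwrite('pics/w3.png',im);np.save('w1.npy',p,allow_pickle=True)
E
```

```text
t: 4.08
tcp_pos: [0.4713, 0.1495, 0.2076]
tool_rot: [-0.0, 1.0, 0.0, 0.005]
force: [0.7, 0.1, -0.1]
finger_gap: 0.18
gripper_force: 38.8
t: 5.32
tcp_pos: [0.5885, -0.3318, 0.2013]
tool_rot: [0.0, 1.0, 0.001, -0.001]
force: [1.2, -0.7, -0.7]
finger_gap: 0.178
gripper_force: 38.9
t: 5.58
tcp_pos: [0.5879, -0.3298, 0.2017]
tool_rot: [0.0, 1.0, 0.002, -0.002]
force: [1.2, 0.5, -0.4]
finger_gap: 0.176
gripper_force: 38.9
t 5.58 turn [ 0.2 -0.2 -0. ] shift [-0.31 -0.52 12.27] gap 0.176 q6 -2.25 F [ 1.2  0.5 -0.4] gf 38.937386870384216
```

View pics/w3.png

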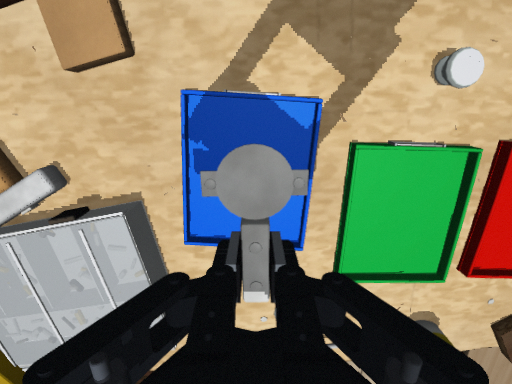

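The hinge is held flat at (255,185) above the blue tray, whose rim corners are (182,90), (322,98) and (303,250). Lowering it now.

```bash
python3 -m inch '[{"dx":-0.3,"dy":-0.5,"dz":5,"wx":0,"wy":0,"wz":0},{"dx":0,"dy":0,"dz":4,"wx":0,"wy":0,"wz":0},{"dx":0,"dy":0,"dz":2,"wx":0,"wy":0,"wz":0},{"dx":0,"dy":0,"dz":0.8,"wx":0,"wy":0,"wz":0},{"dx":0,"dy":0,"dz":0,"wx":0,"wy":0,"wz":0},{"dx":0,"dy":0,"dz":0,"wx":0,"wy":0,"wz":0}]';python3 -c "
from h import *
go(.591,-.335,.0783,90)"
```

```text
t: 6.38
tcp_pos: [0.5929, -0.3364, 0.0876]
tool_rot: [-0.0, 1.0, -0.001, 0.001]
force: [-0.1, -0.3, -0.3]
finger_gap: 0.171
gripper_force: 38.9
t 6.38 turn [-0.1  0.1  0. ] shift [0.19 0.14 0.93] gap 0.171 q6 -2.25 F [-0.1 -0.3 -0.3] gf 38.942248821258545
```

```bash
python3 -m inch '[{"dx":0,"dy":0,"dz":0.5,"wx":0,"wy":0,"wz":0},{"dx":0,"dy":0,"dz":0.3,"wx":0,"wy":0,"wz":0},{"dx":0,"dy":0,"dz":0,"wx":0,"wy":0,"wz":0}]';python3 -c "
from h import *
go(.591,-.335,.0783,90)"
```

```text
t: 6.75
tcp_pos: [0.5922, -0.336, 0.0783]
tool_rot: [-0.0, 1.0, -0.0, 0.0]
force: [0.2, -0.1, 1.3]
finger_gap: 0.177
gripper_force: 39.2
t 6.75 turn [-0.  0.  0.] shift [0.12 0.1  0.  ] gap 0.177 q6 -2.25 F [ 0.2 -0.1  1.3] gf 39.16892230510712
```

```bash
python3 -m inch '[{"dx":0,"dy":0,"dz":0,"wx":0,"wy":0,"wz":0},{"dx":0,"dy":0,"dz":0,"wx":0,"wy":0,"wz":0},{"dx":0,"dy":0,"dz":-2,"wx":0,"wy":0,"wz":0},{"dx":0,"dy":0,"dz":-6,"wx":0,"wy":0,"wz":0},{"dx":0,"dy":0,"dz":-6,"wx":0,"wy":0,"wz":0},{"dx":1.4,"dy":5,"dz":0,"wx":0,"wy":0,"wz":0}]' 0.4; python3 - <<'E'
from station import eyes
import cv2
im=eyes.snapshot("wrist")[:,:,::-1];cv2.imwrite('pics/w4.png',im)
E
python3 -m inch '[{"dx":1.4,"dy":5,"dz":0,"wx":0,"wy":0,"wz":0},{"dx":1.4,"dy":5,"dz":0,"wx":0,"wy":0,"wz":0},{"dx":1.4,"dy":5,"dz":0,"wx":0,"wy":0,"wz":0},{"dx":1.4,"dy":5,"dz":0,"wx":0,"wy":0,"wz":0},{"dx":1.4,"dy":5,"dz":0,"wx":0,"wy":0,"wz":0},{"dx":1.4,"dy":5,"dz":0,"wx":0,"wy":0,"wz":0},{"dx":1.4,"dy":5,"dz":0,"wx":0,"wy":0,"wz":0},{"dx":1.4,"dy":5,"dz":0,"wx":0,"wy":0,"wz":0},{"dx":1.4,"dy":5,"dz":0,"wx":0,"wy":0,"wz":0},{"dx":1.4,"dy":5,"dz":0,"wx":0,"wy":0,"wz":0}]' 0.75
python3 -m inch '[{"dx":1.4,"dy":5,"dz":0,"wx":0,"wy":0,"wz":0},{"dx":0,"dy":0,"dz":0,"wx":0,"wy":0,"wz":0},{"dx":0,"dy":0,"dz":0,"wx":0,"wy":0,"wz":0}]'
python3 - <<'E'
from h import *
from station import eyes
go(.4207,.270,.078,90)
p=eyes.camera_params("wrist");im=eyes.snapshot("wrist")[:,:,::-1]
cn,a,c=blob(im.max(2)[:215]<70,(255,170)); print(a,c,onz(p,[c],.023),rect(onz(p,cn,.023)))
cv2.imwrite('pics/w5.png',np.hstack([cv2.resize(cv2.imread('pics/w4.png'),(400,300)),cv2.resize(im,(400,300))]))
E
```

```text
t: 7.5
tcp_pos: [0.5822, -0.291, 0.2262]
tool_rot: [0.002, 1.0, -0.006, 0.008]
force: [0.6, 1.5, -0.2]
finger_gap: 0.4
gripper_force: 0.0
t: 8.8
tcp_pos: [0.4375, 0.2158, 0.219]
tool_rot: [-0.0, 1.0, 0.0, 0.001]
force: [-0.6, -0.1, 1.1]
finger_gap: 0.747
gripper_force: 0.0
t: 9.18
tcp_pos: [0.4239, 0.2641, 0.2185]
tool_rot: [-0.001, 1.0, -0.0, 0.0]
force: [-0.1, -0.9, 0.5]
finger_gap: 0.751
gripper_force: 0.0
t 9.18 turn [-0.   0.   0.1] shift [ 0.32  0.59 14.05] gap 0.751 q6 -1.24 F [-0.1 -0.9  0.5] gf 0.0
812 [260.53078818 181.38300493] [[0.42075258 0.27045897 0.023     ]] ((421.25372314453125, 270.4496765136719), (33.29411697387695, 33.11590576171875), 45.645347595214844)
```

View pics/w5.png

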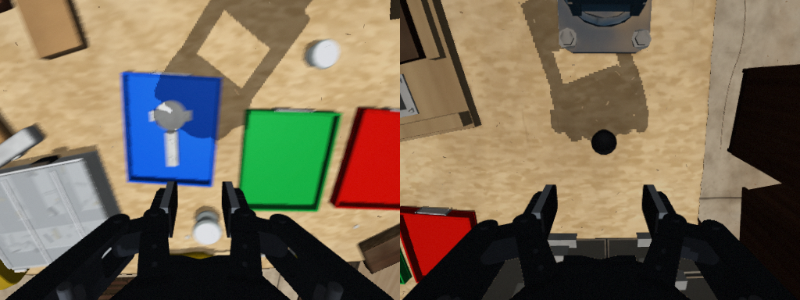

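Left: hinge lies flat in the blue tray at (172,135). Right: black knob at (603,142), measured at (0.421, 0.2705), which agrees with the top view.

```bash
python3 -m inch '[{"dx":0.3,"dy":0.6,"dz":5,"wx":0,"wy":0,"wz":0},{"dx":0,"dy":0,"dz":5,"wx":0,"wy":0,"wz":0},{"dx":0,"dy":0,"dz":3,"wx":0,"wy":0,"wz":0},{"dx":0,"dy":0,"dz":1,"wx":0,"wy":0,"wz":0},{"dx":0,"dy":0,"dz":0,"wx":0,"wy":0,"wz":0},{"dx":0,"dy":0,"dz":0,"wx":0,"wy":0,"wz":0},{"dx":0,"dy":0,"dz":0,"wx":0,"wy":0,"wz":0}]'; python3 -c "
from h import *
go(.421,.2705,.078,90)"
```

```text
t: 10.1
tcp_pos: [0.4216, 0.2703, 0.0791]
tool_rot: [-0.0, 1.0, 0.0, 0.001]
force: [-0.1, -0.8, 0.4]
finger_gap: 0.748
gripper_force: 0.0
t 10.1 turn [0.  0.1 0. ] shift [0.06 0.02 0.11] gap 0.748 q6 -1.22 F [-0.1 -0.8  0.4] gf 0.0
```

```bash
python3 -m inch '[{"dx":0,"dy":0,"dz":0,"wx":0,"wy":0,"wz":0},{"dx":0,"dy":0,"dz":0,"wx":0,"wy":0,"wz":0},{"dx":0,"dy":0,"dz":0,"wx":0,"wy":0,"wz":0},{"dx":0,"dy":0,"dz":0,"wx":0,"wy":0,"wz":0},{"dx":0,"dy":0,"dz":0,"wx":0,"wy":0,"wz":0},{"dx":0,"dy":0,"dz":-2,"wx":0,"wy":0,"wz":0},{"dx":0,"dy":0,"dz":-5,"wx":0,"wy":0,"wz":0},{"dx":0,"dy":0,"dz":-5,"wx":0,"wy":0,"wz":0},{"dx":0,"dy":0,"dz":0,"wx":0,"wy":0,"wz":0}]' 0 40; python3 -m inch '[{"dx":0,"dy":-4.7,"dz":0,"wx":0,"wy":0,"wz":0},{"dx":0,"dy":-4.7,"dz":0,"wx":0,"wy":0,"wz":0},{"dx":0,"dy":-4.7,"dz":0,"wx":0,"wy":0,"wz":0},{"dx":0,"dy":-4.7,"dz":0,"wx":0,"wy":0,"wz":0},{"dx":0,"dy":-4.7,"dz":0,"wx":0,"wy":0,"wz":0},{"dx":0,"dy":-4.6,"dz":0,"wx":0,"wy":0,"wz":0},{"dx":-4.7,"dy":0,"dz":0,"wx":0,"wy":0,"wz":0},{"dx":-4.7,"dy":0,"dz":0,"wx":0,"wy":0,"wz":0},{"dx":-4.7,"dy":0,"dz":0,"wx":0,"wy":0,"wz":0},{"dx":-4.7,"dy":0,"dz":0,"wx":0,"wy":0,"wz":0}]'; python3 -m inch '[{"dx":-4.7,"dy":0,"dz":0,"wx":0,"wy":0,"wz":0},{"dx":0,"dy":0,"dz":0,"wx":0,"wy":0,"wz":0},{"dx":0,"dy":0,"dz":0,"wx":0,"wy":0,"wz":0}]'; python3 - <<'E'
from h import *
from station import eyes
go(.656,-.013,.083,90)
p=eyes.camera_params("wrist");im=eyes.snapshot("wrist")[:,:,::-1]
cv2.imwrite('pics/w6.png',im)
E
```

```text
t: 11.22
tcp_pos: [0.4227, 0.271, 0.2014]
tool_rot: [-0.0, 1.0, 0.001, 0.004]
force: [0.7, 0.5, -1.0]
finger_gap: 0.37
gripper_force: 39.9
t: 12.48
tcp_pos: [0.6095, -0.0107, 0.1961]
tool_rot: [0.0, 1.0, 0.0, -0.002]
force: [1.2, -0.3, -1.6]
finger_gap: 0.374
gripper_force: 40.0
t: 12.85
tcp_pos: [0.6543, -0.0104, 0.1959]
tool_rot: [-0.0, 1.0, 0.0, -0.002]
force: [-0.0, 0.5, -1.5]
finger_gap: 0.37
gripper_force: 40.0
t 12.85 turn [ 0.  -0.3  0. ] shift [-0.17 -0.26 11.29] gap 0.37 q6 -1.76 F [-0.   0.5 -1.5] gf 39.989113518968225
```

View pics/w6.png

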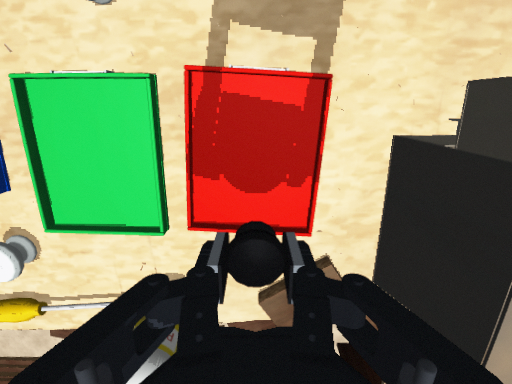

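Black knob is held at (255,255) over the far part of the red tray. I'll check glue bottle clearance before lowering.

```bash
python3 - <<'E'
from h import *
from station import eyes
t=eyes.camera_params("top");s=eyes.camera_params("scene")
print(onz(t,[[430*.64,180*.64]],.16),onz(s,[[484*.64,280*.64]],0.0))
E
python3 -m inch '[{"dx":-0.1,"dy":-0.2,"dz":5,"wx":0,"wy":0,"wz":0},{"dx":0,"dy":0,"dz":3,"wx":0,"wy":0,"wz":0},{"dx":0,"dy":0,"dz":2,"wx":0,"wy":0,"wz":0},{"dx":0,"dy":0,"dz":0.6,"wx":0,"wy":0,"wz":0},{"dx":0,"dy":0,"dz":0,"wx":0,"wy":0,"wz":0},{"dx":0,"dy":0,"dz":0,"wx":0,"wy":0,"wz":0},{"dx":0,"dy":0,"dz":0,"wx":0,"wy":0,"wz":0}]'
```

```text
[[ 0.79419947 -0.10872425  0.16      ]] [[ 0.79463279 -0.1209729   0.        ]]
t: 13.78
tcp_pos: [0.6576, -0.0129, 0.0931]
tool_rot: [-0.0, 1.0, -0.0, 0.001]
force: [0.5, -0.2, -1.1]
finger_gap: 0.374
gripper_force: 40.0
```

```bash
python3 -m inch '[{"dx":0,"dy":0,"dz":0.5,"wx":0,"wy":0,"wz":0},{"dx":0,"dy":0,"dz":0.3,"wx":0,"wy":0,"wz":0},{"dx":0,"dy":0,"dz":0,"wx":0,"wy":0,"wz":0},{"dx":0,"dy":0,"dz":0,"wx":0,"wy":0,"wz":0}]'
```

```text
t: 14.28
tcp_pos: [0.657, -0.0128, 0.0838]
tool_rot: [-0.0, 1.0, 0.0, -0.0]
force: [0.8, 0.6, -0.4]
finger_gap: 0.373
gripper_force: 40.0
```

```bash
python3 -m inch '[{"dx":0,"dy":0,"dz":0.1,"wx":0,"wy":0,"wz":0},{"dx":0,"dy":0,"dz":0,"wx":0,"wy":0,"wz":0}]'; python3 -m inch '[{"dx":0,"dy":0,"dz":0,"wx":0,"wy":0,"wz":0},{"dx":0,"dy":0,"dz":0,"wx":0,"wy":0,"wz":0},{"dx":0,"dy":0,"dz":0,"wx":0,"wy":0,"wz":0},{"dx":0,"dy":0,"dz":-2,"wx":0,"wy":0,"wz":0},{"dx":0,"dy":0,"dz":-5,"wx":0,"wy":0,"wz":0},{"dx":0,"dy":0,"dz":-5,"wx":0,"wy":0,"wz":0}]' 0.7; python3 -m inch '[{"dx":3.7,"dy":-2.6,"dz":0,"wx":0,"wy":0,"wz":0},{"dx":3.7,"dy":-2.6,"dz":0,"wx":0,"wy":0,"wz":0},{"dx":3.7,"dy":-2.6,"dz":0,"wx":0,"wy":0,"wz":0},{"dx":3.7,"dy":-2.6,"dz":0,"wx":0,"wy":0,"wz":0},{"dx":3.7,"dy":-2.6,"dz":0,"wx":0,"wy":0,"wz":0},{"dx":0,"dy":0,"dz":0,"wx":0,"wy":0,"wz":0},{"dx":0,"dy":0,"dz":0,"wx":0,"wy":0,"wz":0}]'; python3 - <<'E'
from h import *
from station import eyes
go(.4733,-.1437,.078,90)
p=eyes.camera_params("wrist");im=eyes.snapshot("wrist")[:,:,::-1];cv2.imwrite('pics/w7.png',im)
hs=cv2.cvtColor(im,cv2.COLOR_BGR2HSV)
cn,a,c=blob((hs[:,:,1]<45)&(hs[:,:,2]>110),(255,180)); print(a,c,onz(p,[c],.023),rect(onz(p,cn,.023)))
E
```

```text
t: 14.52
tcp_pos: [0.657, -0.0128, 0.0829]
tool_rot: [-0.0, 1.0, -0.0, 0.0]
force: [-0.4, 0.6, 0.2]
finger_gap: 0.371
gripper_force: 40.0
t: 15.28
tcp_pos: [0.657, -0.0128, 0.2052]
tool_rot: [-0.0, 1.0, -0.0, 0.0]
force: [-0.0, 0.5, 0.4]
finger_gap: 0.705
gripper_force: 0.0
t: 16.15
tcp_pos: [0.4729, -0.1432, 0.204]
tool_rot: [0.0, 1.0, -0.001, 0.001]
force: [-0.1, -0.2, 0.7]
finger_gap: 0.702
gripper_force: 0.0
t 16.15 turn [-0.1  0.2 -0. ] shift [-0.04 -0.05 12.6 ] gap 0.702 q6 -2.09 F [-0.1 -0.2  0.7] gf 0.0
793 [254.93568726 189.94703657] [[ 0.47470954 -0.14284851  0.023     ]] ((474.85699462890625, -142.7071990966797), (31.565980911254883, 32.4051399230957), 74.96158599853516)
```

View pics/w7.png

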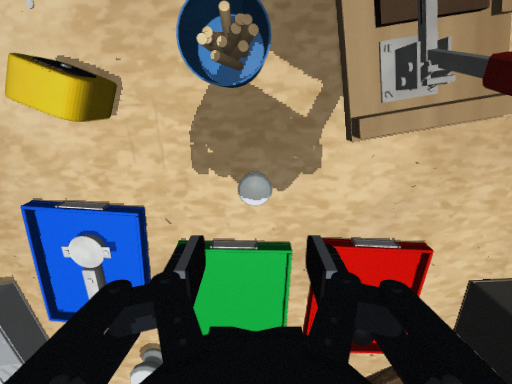

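White knob at (255,189), pot at (224,40), tape at (60,88) and the hinge lying flat in the blue tray. Pot and knob are well apart, so I'll grip the white knob.

```bash
python3 -m inch '[{"dx":-0.1,"dy":0,"dz":5,"wx":0,"wy":0,"wz":0},{"dx":0,"dy":0,"dz":4,"wx":0,"wy":0,"wz":0},{"dx":0,"dy":0,"dz":2.5,"wx":0,"wy":0,"wz":0},{"dx":0,"dy":0,"dz":1,"wx":0,"wy":0,"wz":0},{"dx":0,"dy":0,"dz":0,"wx":0,"wy":0,"wz":0},{"dx":0,"dy":0,"dz":0,"wx":0,"wy":0,"wz":0},{"dx":0,"dy":0,"dz":0,"wx":0,"wy":0,"wz":0}]'; python3 -c "
from h import *
go(.474,-.143,.078,90)"
```

```text
t: 17.08
tcp_pos: [0.4736, -0.1431, 0.0789]
tool_rot: [-0.0, 1.0, -0.001, 0.001]
force: [0.0, 0.3, -1.3]
finger_gap: 0.701
gripper_force: 0.0
t 17.07 turn [-0.1  0.1  0. ] shift [-0.04  0.01  0.09] gap 0.701 q6 -2.09 F [ 0.   0.3 -1.3] gf 0.0
```

```bash
python3 -m inch '[{"dx":0,"dy":0,"dz":0.05,"wx":0,"wy":0,"wz":0},{"dx":0,"dy":0,"dz":0,"wx":0,"wy":0,"wz":0},{"dx":0,"dy":0,"dz":0,"wx":0,"wy":0,"wz":0},{"dx":0,"dy":0,"dz":0,"wx":0,"wy":0,"wz":0},{"dx":0,"dy":0,"dz":0,"wx":0,"wy":0,"wz":0},{"dx":0,"dy":0,"dz":-2,"wx":0,"wy":0,"wz":0},{"dx":0,"dy":0,"dz":-5,"wx":0,"wy":0,"wz":0},{"dx":0,"dy":0,"dz":-5,"wx":0,"wy":0,"wz":0},{"dx":0,"dy":0,"dz":0,"wx":0,"wy":0,"wz":0}]' 0 50; python3 -m inch '[{"dx":-2.9,"dy":3.3,"dz":0,"wx":0,"wy":0,"wz":0},{"dx":-2.9,"dy":3.3,"dz":0,"wx":0,"wy":0,"wz":0},{"dx":-2.9,"dy":3.3,"dz":0,"wx":0,"wy":0,"wz":0},{"dx":-2.9,"dy":3.2,"dz":0,"wx":0,"wy":0,"wz":0},{"dx":0,"dy":0,"dz":0,"wx":0,"wy":0,"wz":0},{"dx":0,"dy":0,"dz":0,"wx":0,"wy":0,"wz":0}]'; python3 - <<'E'
from h import *
from station import eyes
go(.589,-.013,.083,90)
im=eyes.snapshot("wrist")[:,:,::-1];cv2.imwrite('pics/w8.png',im)
E
```

```text
t: 18.2
tcp_pos: [0.4747, -0.1438, 0.2009]
tool_rot: [-0.0, 1.0, -0.002, 0.004]
force: [-0.2, 1.2, -1.2]
finger_gap: 0.368
gripper_force: 49.6
t: 18.95
tcp_pos: [0.5877, -0.0117, 0.1961]
tool_rot: [-0.0, 1.0, 0.0, -0.002]
force: [0.2, 0.1, -0.5]
finger_gap: 0.364
gripper_force: 49.7
t 18.95 turn [ 0.  -0.2  0. ] shift [-0.13 -0.13 11.31] gap 0.364 q6 -1.78 F [ 0.2  0.1 -0.5] gf 49.67926986388163
```

View pics/w8.png

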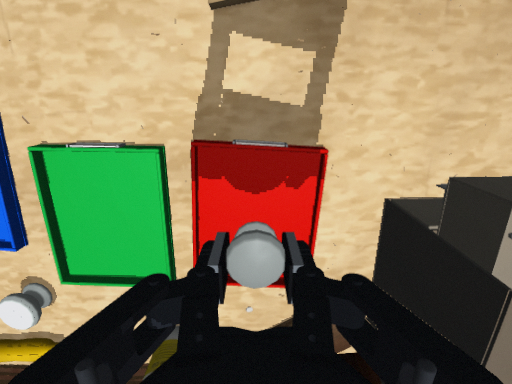

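White knob is held at (255,255) over the red tray, with the black knob hidden behind it. Lowering.

```bash
python3 -m inch '[{"dx":0,"dy":-0.1,"dz":5,"wx":0,"wy":0,"wz":0},{"dx":0,"dy":0,"dz":3,"wx":0,"wy":0,"wz":0},{"dx":0,"dy":0,"dz":2,"wx":0,"wy":0,"wz":0},{"dx":0,"dy":0,"dz":0.8,"wx":0,"wy":0,"wz":0},{"dx":0,"dy":0,"dz":0.3,"wx":0,"wy":0,"wz":0},{"dx":0,"dy":0,"dz":0,"wx":0,"wy":0,"wz":0},{"dx":0,"dy":0,"dz":0,"wx":0,"wy":0,"wz":0},{"dx":0,"dy":0,"dz":0,"wx":0,"wy":0,"wz":0}]'; python3 -c "
from h import *
go(.589,-.013,.083,90)"
```

```text
t: 20.0
tcp_pos: [0.5893, -0.0128, 0.0871]
tool_rot: [-0.0, 1.0, -0.0, 0.001]
force: [0.1, 0.5, 0.7]
finger_gap: 0.366
gripper_force: 49.7
t 20.0 turn [-0.   0.1  0. ] shift [ 0.03 -0.02  0.41] gap 0.366 q6 -1.78 F [0.1 0.5 0.7] gf 49.68366044326739
```

```bash
python3 -m inch '[{"dx":0,"dy":0,"dz":0.3,"wx":0,"wy":0,"wz":0},{"dx":0,"dy":0,"dz":0.15,"wx":0,"wy":0,"wz":0},{"dx":0,"dy":0,"dz":0,"wx":0,"wy":0,"wz":0},{"dx":0,"dy":0,"dz":0,"wx":0,"wy":0,"wz":0}]'; python3 -m inch '[{"dx":0,"dy":0,"dz":0,"wx":0,"wy":0,"wz":0},{"dx":0,"dy":0,"dz":0,"wx":0,"wy":0,"wz":0},{"dx":0,"dy":0,"dz":0,"wx":0,"wy":0,"wz":0},{"dx":0,"dy":0,"dz":-2,"wx":0,"wy":0,"wz":0},{"dx":0,"dy":0,"dz":-5,"wx":0,"wy":0,"wz":0},{"dx":0,"dy":0,"dz":-6,"wx":0,"wy":0,"wz":0}]' 0.7;  python3 -m inch '[{"dx":3.5,"dy":-4.9,"dz":0,"wx":0,"wy":0,"wz":0},{"dx":3.5,"dy":-4.9,"dz":0,"wx":0,"wy":0,"wz":0},{"dx":3.5,"dy":-4.9,"dz":0,"wx":0,"wy":0,"wz":0},{"dx":3.5,"dy":-4.9,"dz":0,"wx":0,"wy":0,"wz":0},{"dx":3.5,"dy":-4.9,"dz":0,"wx":0,"wy":0,"wz":0},{"dx":3.5,"dy":-4.9,"dz":0,"wx":0,"wy":0,"wz":0},{"dx":0,"dy":0,"dz":0,"wx":0,"wy":0,"wz":10},{"dx":0,"dy":0,"dz":0,"wx":0,"wy":0,"wz":10},{"dx":0,"dy":0,"dz":0,"wx":0,"wy":0,"wz":10},{"dx":0,"dy":0,"dz":0,"wx":0,"wy":0,"wz":10}]'; python3 -m inch '[{"dx":0,"dy":0,"dz":0,"wx":0,"wy":0,"wz":10},{"dx":0,"dy":0,"dz":0,"wx":0,"wy":0,"wz":10},{"dx":0,"dy":0,"dz":0,"wx":0,"wy":0,"wz":10},{"dx":0,"dy":0,"dz":0,"wx":0,"wy":0,"wz":10},{"dx":0,"dy":0,"dz":0,"wx":0,"wy":0,"wz":10},{"dx":0,"dy":0,"dz":0,"wx":0,"wy":0,"wz":10},{"dx":0,"dy":0,"dz":0,"wx":0,"wy":0,"wz":9},{"dx":0,"dy":0,"dz":0,"wx":0,"wy":0,"wz":0},{"dx":0,"dy":0,"dz":0,"wx":0,"wy":0,"wz":0}]'; python3 - <<'E'
from h import *
from station import eyes
go(.379,-.303,.09,-19.4)
p=eyes.camera_params("wrist");im=eyes.snapshot("wrist")[:,:,::-1]
hs=cv2.cvtColor(im,cv2.COLOR_BGR2HSV)
cn,a,c=blob((hs[:,:,0]>20)&(hs[:,:,0]<35)&(hs[:,:,1]>150),(255,190)); print(a,c,onz(p,[c],.066),rect(onz(p,cn,.066)))
cv2.imwrite('pics/w9.png',im)
E
```

```text
t: 20.5
tcp_pos: [0.589, -0.0127, 0.0823]
tool_rot: [-0.0, 1.0, -0.0, 0.0]
force: [-1.5, 1.2, 5.8]
finger_gap: 0.368
gripper_force: 50.1
t: 21.25
tcp_pos: [0.5884, -0.0128, 0.2135]
tool_rot: [0.0, 1.0, 0.0, -0.001]
force: [1.3, 0.1, 0.0]
finger_gap: 0.693
gripper_force: 0.0
t: 22.5
tcp_pos: [0.379, -0.3071, 0.2132]
tool_rot: [0.345, 0.939, -0.0, 0.001]
force: [0.2, -0.9, -0.4]
finger_gap: 0.702
gripper_force: 0.0
t: 23.62
tcp_pos: [0.3791, -0.3069, 0.2126]
tool_rot: [0.813, 0.582, 0.0, 0.001]
force: [-0.2, -0.4, -0.1]
finger_gap: 0.698
gripper_force: 0.0
t 23.62 turn [0.1 0.  0.5] shift [ 0.37 -0.14 12.26] gap 0.698 q6 -0.58 F [-0.2 -0.4 -0.1] gf 0.0
2838 [254.75828048 193.52360817] [[ 0.38203955 -0.29907024  0.066     ]] ((381.41314697265625, -300.6863098144531), (69.17008209228516, 33.73016357421875), 68.27438354492188)
```

View pics/w9.png

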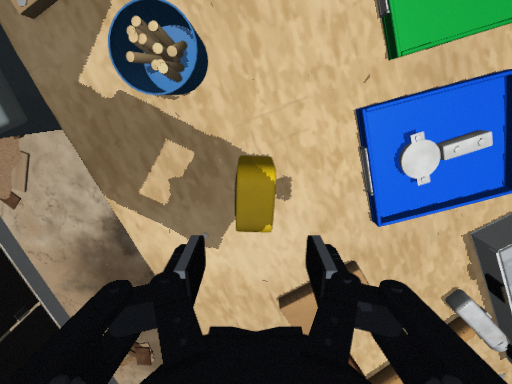

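Tape at (255,193) sits centred and square between the fingers, with the pot clear at (157,45). Descending and gripping.

```bash
python3 -m inch '[{"dx":0.45,"dy":-0.05,"dz":4,"wx":0,"wy":0,"wz":0},{"dx":0,"dy":0,"dz":4,"wx":0,"wy":0,"wz":0},{"dx":0,"dy":0,"dz":3,"wx":0,"wy":0,"wz":0},{"dx":0,"dy":0,"dz":1.2,"wx":0,"wy":0,"wz":0},{"dx":0,"dy":0,"dz":0,"wx":0,"wy":0,"wz":0},{"dx":0,"dy":0,"dz":0,"wx":0,"wy":0,"wz":0},{"dx":0,"dy":0,"dz":0,"wx":0,"wy":0,"wz":0}]'; python3 -m inch '[{"dx":0,"dy":0,"dz":0,"wx":0,"wy":0,"wz":0},{"dx":0,"dy":0,"dz":0,"wx":0,"wy":0,"wz":0},{"dx":0,"dy":0,"dz":0,"wx":0,"wy":0,"wz":0},{"dx":0,"dy":0,"dz":0,"wx":0,"wy":0,"wz":0},{"dx":0,"dy":0,"dz":0,"wx":0,"wy":0,"wz":0},{"dx":0,"dy":0,"dz":0,"wx":0,"wy":0,"wz":0}]' 0 60; python3 -c "
from h import *
go(.380,-.302,.09,-19.4)"
```

```text
t: 24.55
tcp_pos: [0.3804, -0.3029, 0.091]
tool_rot: [0.814, 0.581, 0.0, 0.001]
force: [-0.2, 0.3, -0.4]
finger_gap: 0.701
gripper_force: 0.0
t: 25.3
tcp_pos: [0.38, -0.3025, 0.0908]
tool_rot: [0.814, 0.581, -0.0, 0.0]
force: [-1.7, 0.4, 5.9]
finger_gap: 0.396
gripper_force: 58.1
t 25.3 turn [0.  0.  0.4] shift [ 0.05 -0.02  0.08] gap 0.396 q6 -0.57 F [-1.7  0.4  5.9] gf 58.07277798179712
```

```bash
python3 -m inch '[{"dx":0,"dy":0,"dz":-2,"wx":0,"wy":0,"wz":0},{"dx":0,"dy":0,"dz":-5,"wx":0,"wy":0,"wz":0},{"dx":0,"dy":0,"dz":-5,"wx":0,"wy":0,"wz":0},{"dx":0,"dy":0,"dz":0,"wx":0,"wy":0,"wz":-9},{"dx":0,"dy":0,"dz":0,"wx":0,"wy":0,"wz":-9},{"dx":0,"dy":0,"dz":0,"wx":0,"wy":0,"wz":0}]'; python3 -m inch '[{"dx":2.7,"dy":4.8,"dz":0,"wx":0,"wy":0,"wz":0},{"dx":2.7,"dy":4.8,"dz":0,"wx":0,"wy":0,"wz":0},{"dx":2.7,"dy":4.8,"dz":0,"wx":0,"wy":0,"wz":0},{"dx":2.7,"dy":4.8,"dz":0,"wx":0,"wy":0,"wz":0},{"dx":2.7,"dy":4.8,"dz":0,"wx":0,"wy":0,"wz":0},{"dx":0,"dy":0,"dz":0,"wx":0,"wy":0,"wz":0},{"dx":0,"dy":0,"dz":0,"wx":0,"wy":0,"wz":0}]'; python3 - <<'E'
from h import *
from station import eyes
go(.622,-.168,.0948,-1)
im=eyes.snapshot("wrist")[:,:,::-1]; cv2.imwrite('pics/w10.png',im)
E
```

```text
t: 26.05
tcp_pos: [0.3797, -0.302, 0.2099]
tool_rot: [0.714, 0.7, 0.0, -0.0]
force: [0.9, 0.1, -2.0]
finger_gap: 0.396
gripper_force: 59.5
t: 26.92
tcp_pos: [0.6213, -0.1711, 0.2088]
tool_rot: [0.713, 0.701, -0.001, -0.001]
force: [-1.2, -0.3, -2.7]
finger_gap: 0.393
gripper_force: 60.0
t 26.93 turn [-0.2 -0.1 -0. ] shift [ 0.31  0.06 11.4 ] gap 0.393 q6 -0.42 F [-1.2 -0.3 -2.7] gf 60.016609801065215
```

View pics/w10.png

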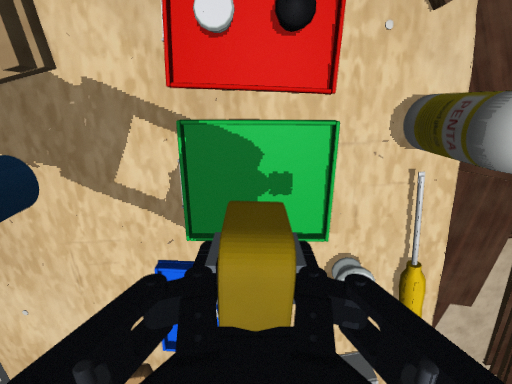

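Tape is held upright at (257,265) over the green tray, and both knobs are standing in red at (213,12) and (295,12). Lowering.

```bash
python3 -m inch '[{"dx":0.3,"dy":0,"dz":5,"wx":0,"wy":0,"wz":0},{"dx":0,"dy":0,"dz":3,"wx":0,"wy":0,"wz":0},{"dx":0,"dy":0,"dz":2,"wx":0,"wy":0,"wz":0},{"dx":0,"dy":0,"dz":0.9,"wx":0,"wy":0,"wz":0},{"dx":0,"dy":0,"dz":0.2,"wx":0,"wy":0,"wz":0},{"dx":0,"dy":0,"dz":0,"wx":0,"wy":0,"wz":0},{"dx":0,"dy":0,"dz":0,"wx":0,"wy":0,"wz":0}]'; python3 -c "
from h import *
go(.622,-.168,.0948,-1)"
```

```text
t: 27.85
tcp_pos: [0.623, -0.1688, 0.1]
tool_rot: [0.713, 0.701, 0.0, 0.001]
force: [-0.1, -0.0, -1.3]
finger_gap: 0.388
gripper_force: 60.0
t 27.85 turn [0.1 0.  0. ] shift [ 0.08 -0.1   0.52] gap 0.388 q6 -0.42 F [-0.1 -0.  -1.3] gf 59.95910827306638
```

```bash
python3 -m inch '[{"dx":0,"dy":0,"dz":0.3,"wx":0,"wy":0,"wz":0},{"dx":0,"dy":0,"dz":0.15,"wx":0,"wy":0,"wz":0},{"dx":0,"dy":0,"dz":0,"wx":0,"wy":0,"wz":0},{"dx":0,"dy":0,"dz":0,"wx":0,"wy":0,"wz":0}]'
```

```text
t: 28.35
tcp_pos: [0.6225, -0.1685, 0.0949]
tool_rot: [0.713, 0.701, 0.0, 0.0]
force: [0.1, 1.4, 2.3]
finger_gap: 0.395
gripper_force: 60.8
```

```bash
python3 -m inch '[{"dx":0,"dy":0,"dz":0,"wx":0,"wy":0,"wz":0},{"dx":0,"dy":0,"dz":0,"wx":0,"wy":0,"wz":0},{"dx":0,"dy":0,"dz":0,"wx":0,"wy":0,"wz":0},{"dx":0,"dy":0,"dz":-2,"wx":0,"wy":0,"wz":0},{"dx":0,"dy":0,"dz":-5,"wx":0,"wy":0,"wz":0},{"dx":0,"dy":0,"dz":-6,"wx":0,"wy":0,"wz":0},{"dx":0,"dy":0,"dz":-5,"wx":0,"wy":0,"wz":0},{"dx":0,"dy":-5,"dz":0,"wx":0,"wy":0,"wz":0},{"dx":0,"dy":-5,"dz":0,"wx":0,"wy":0,"wz":0},{"dx":0,"dy":-5,"dz":0,"wx":0,"wy":0,"wz":0}]' 0.65; python3 -m inch '[{"dx":0,"dy":-4,"dz":0,"wx":0,"wy":0,"wz":0},{"dx":-5,"dy":0,"dz":0,"wx":0,"wy":0,"wz":0},{"dx":-5,"dy":0,"dz":0,"wx":0,"wy":0,"wz":0},{"dx":-5,"dy":0,"dz":0,"wx":0,"wy":0,"wz":0},{"dx":0,"dy":0,"dz":0,"wx":0,"wy":0,"wz":0},{"dx":0,"dy":0,"dz":0,"wx":0,"wy":0,"wz":0},{"dx":0,"dy":0,"dz":0,"wx":0,"wy":0,"wz":0}]'; python3 - <<'E'
from h import *
from station import eyes
a=eyes.snapshot("top")[:,:,::-1][110:300,140:420];b=eyes.snapshot("scene")[:,:,::-1][130:330,130:410]
o=np.zeros((600,800,3),np.uint8)
a=cv2.resize(a,(420,285));b=cv2.resize(b,(420,300));o[:285,:420]=a;o[290:590,:420]=b
cv2.imwrite('pics/fin.png',o[:,:420])
E
```

```text
t: 29.6
tcp_pos: [0.4711, -0.1659, 0.276]
tool_rot: [0.713, 0.701, 0.0, 0.001]
force: [-0.5, -0.2, 0.3]
finger_gap: 0.65
gripper_force: 0.0
t: 30.48
tcp_pos: [0.4296, -0.3138, 0.2748]
tool_rot: [0.713, 0.701, 0.0, -0.0]
force: [-0.2, 1.3, 0.8]
finger_gap: 0.65
gripper_force: 0.0
```

View pics/fin.png

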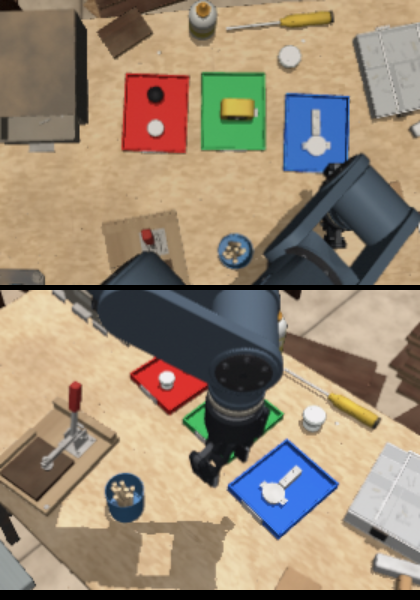

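The final view shows the hinge flat in blue (316,130), the knobs side by side in red (155,95) and (155,128), and the tape upright in green (237,109). The pot and glue bottle are unmoved, and the arm is clear of everything.

```bash
python3 -c "
from station import workorder
print(workorder.sign_off())"
```

```text
the job is handed in; nothing more can be done
None
```

The job is handed in at about 30 s: the last views showed the hinge flat in the blue tray, both knobs on their feet in the red tray and the tape measure upright in the green tray.

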